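# Prise the spring clip off the grater shaft

### The job

The yellow spring clip must come off the grater's shaft so that the shaft can be drawn out for washing: slide the wooden wedge along the top of the shaft, in under the clip, until its jaws spread, and lift the clip off the shaft on the wedge, keeping the fingers off the clip while it is on the shaft. Then put clip and wedge away in the empty compartment of the wooden tray (the clip may stay on the wedge), with nothing standing above the rim, and leave the jar, cup and pot where they are.

Things in the scene. Friction and masses are not known exactly. Their poses are not given: they have to be found in the camera images.
- grater: White table-top rotary grater, fixed; place and angle vary. Its level steel shaft, 22 mm in diameter, lies along the grater's y axis, centre line 85 mm above the worktop. The free end (y -57 mm) is bare but for the clip; beyond the red stop come a frame of two uprights 110 mm high (y 62 to 164 mm), a 60 mm drum and a crank (to y 202 mm). Origin: on the worktop below the shaft; z up.
- shaft_end (a point): The top of the shaft's free end (grater x 0, y -57 mm, 96 mm above the worktop).
- stop (a point): On the shaft's top line, level with the face of the red fork-shaped stop that the clip bears on (grater y 30 mm, 96 mm above the worktop). Two ears, 5 mm thick, 26 mm apart, 33 mm higher than the shaft's centre line, stand beside the shaft and block the clip; between them its top is clear, so the wedge's blade passes, up to the frame at y 62 mm.
- clip: Loose yellow-painted spring-steel clip, 64 g, on the shaft like a saddle, up to 17 mm short of the stop. Bridge 36 mm wide, 42 mm long, 3 mm thick, lying on the shaft; from its long sides hang two sprung jaws (3 mm thick, 30 mm apart inside) to 23 mm below, ending in round beads turned inward (15 mm apart at rest) that hook under the shaft. Origin: middle of the bridge's underside; y to the stop, z up.
- clip_lip (a point): Middle of the lower edge of the clip's flared lip (clip y -37 mm, z 8 mm). The lip, 30 mm wide, rises at 25 degrees over 16 mm from the bridge's free-end side: the wedge enters below it.
- clip_back (a point): Middle of the top edge of the bridge's back end, the end that meets the stop (clip y 21 mm, z 3 mm). Raising the bridge spreads the jaws: after 9 mm their beads pass the shaft's middle, by 20 mm they let go. Raising takes some 5 to 10 N, pushing a wedge in some 5 to 20 N. Once off, the clip rides on the wedge's blade, its beads round the blade.
- wedge: Loose wooden wedge, about 90 g, 144 mm long, lying flat. Blue handle block 24 mm wide (x), 44 mm long (y -22 to 22 mm), 45 mm high; pale blade 18 mm wide, underside flat and level with the handle's, 20 mm thick to y 42 mm, then tapering evenly to 3 mm thick at the tip (y 122 mm). Origin: underside, below the middle of the handle; y points to the tip, z up.
- wedge_tip (a point): Middle of the lower edge of the blade's tip (wedge y 122 mm, z 0).
- wedge_top (a point): Middle of the handle's top (wedge z 45 mm).
- tray: Pale wooden tray, fixed, 225 mm (x) by 220 mm (y), 70 mm high, walls 6 mm; place and angle vary. A partition, 3 mm lower than the rim, parts an empty compartment on the -x side (132 mm by 208 mm inside) from a narrow one on the +x side with a spare drum. Origin: centre of its underside, on the worktop; z up.
- tray_floor (a point): Centre of the floor of the tray's empty compartment (6 mm above the worktop); axes as the tray's.
- tray_rim (a point): Straight above point tray_floor, at the height of the rim (70 mm above the worktop); axes as the tray's.
- jar: Bystander: amber glass jar with brass lid, 84 mm in diameter, about 135 mm high. Origin: centre of its underside.
- cup: Bystander: terracotta cup, 80 mm in diameter, 90 mm high. Origin: centre of its underside.
- pot: Bystander: white ceramic sugar pot, 88 mm in diameter, 90 mm high. Origin: centre of its underside.
Not all that is in view belongs to the job. Of the things shaped like the wedge, the wooden one is meant. Of the things that look like the clip, the smaller one is meant.

How it is judged:
On the way, in this order (a step that is already met when the one before it is completed fails the run):
1. the wedge's tip has passed the middle of the clip, between its bridge and the shaft, while the clip is on the shaft (z of clip in the frame of grater between 0.08 and 0.116 m and x of clip in the frame of grater between -0.02 and 0.02 m and y of clip in the frame of grater between -0.06 and 0.03 m and y of wedge_tip in the frame of clip above 0 m and x of wedge_tip in the frame of clip between -0.013 and 0.013 m and z of wedge_tip in the frame of clip between -0.025 and 0.001 m), for 0.05 s.
2. the clip is lifted off the shaft, at least 34 mm above its seat, carried by the wedge (z of clip in the frame of grater above 0.13 m and contact force between wedge and clip above 0.05 N and contact force between the fingers and clip below 1 N), for 0.2 s.
At the end, for the whole second after the job is handed in: Clip and wedge lie at rest in the tray's empty compartment (their origins and the wedge's tip within its walls), every part of them no higher than the tray's rim (1 mm allowed), together or apart (x of clip in the frame of tray_floor between -0.066 and 0.066 m and y of clip in the frame of tray_floor between -0.105 and 0.105 m and x of wedge in the frame of tray_floor between -0.066 and 0.066 m and y of wedge in the frame of tray_floor between -0.105 and 0.105 m and x of wedge_tip in the frame of tray_floor between -0.066 and 0.066 m and y of wedge_tip in the frame of tray_floor between -0.105 and 0.105 m and z of each of clip, clip_lip, clip_back, wedge_tip, wedge_top, wedge in the frame of tray_rim below 0.001 m and linear speed of each of clip, wedge below 0.02 m/s); the robot touches nothing.
It fails at once if the fingers press on the clip (over 1.5 N) while it is on the shaft (z of clip in the frame of grater between 0.08 and 0.116 m and x of clip in the frame of grater between -0.02 and 0.02 m and y of clip in the frame of grater between -0.06 and 0.03 m and contact force between the fingers and clip above 1.5 N).
It fails at once if the jar, cup or pot is moved by more than 30 mm (distance of any of jar, cup, pot from where it was at the start of the episode above 0.03 m).
It also fails if it takes over 54 s, if anything falls off the work surface, if the arm or the gripper's body presses on something with over 40 N, if the wrist force passes 120 N, or if a joint passes its speed limit or range.

### The arm

A 6-joint arm with a two-finger parallel gripper is mounted at the origin on the work surface. World frame = base frame: x ahead of the robot, y to its left, z up, the work surface at z = 0. Lengths are in m, angles in rad, forces in N, time in s.
With the tool pointing down it reaches from about 0.35 to 0.85 m from the base axis. Payload 8.1 kg.
Tool frame: the origin (TCP) lies midway between the tips of the shut fingers; the grasp point (between the pads) lies env.pinch_z behind it (env.pinch_z is the distance from the TCP to the grasp point, in m); z points along the fingers, y is the line along which they close (so a half turn about z gives the same grasp; the last joint's range is limited). The gripper opens to 85 mm and grips with 20 to 120 N. Pads are 22 mm wide; open, the fingers measure 114 mm over their backs; the gripper's body (76 mm by 85 mm) begins 54 mm behind the grasp point. The pads swing forward as they close: fully open they stand 13 mm farther back than shut.
Start: joints at [1.243, 0.13, 1.488, -0, 1.523, -0.085], TCP at [0.144, 0.582, 0.231] pointing down, gripper open.
Joint ranges: [-2.96, 2.96], [-0.89, 2.26], [0.02, 2.5], [-1.34, 4.48], [0, 2.73], [-2.66, 2.66]. Speed limits (rad/s): [2.39, 2.39, 2.79, 3.14, 3.14, 3.14].

### API

Orientations are given as a unit quaternion [x, y, z, w].
In Python, from workcell import env, imaging gives the robot as it stands. The module is installed in compiled form; this text tells all that it offers.
- The arm moves only by the shell command python3 -m handwheel 'ROWS' [OPENING] [FORCE]. ROWS is JSON, a list that holds one entry, the list of rows, each a list of 4 numbers: the shift along the tool's x, y, z in mm, then the turn about the tool's z in degrees. In form: [[[x, y, z, twist], ...]]. A call has 1 to 8 rows; each row shifts and turns the commanded pose from where the row before left it, along the tool's axes as they then stand; what a row does not reach is not made up. A row lasts 1/10 s, in which the tool goes at most 50 mm and 8.59 degrees, less where a joint would pass 70% of its speed; a pose out of reach is approached as far as the arm can. A call with a gripper value outside its range is refused whole. OPENING is the closure, from 0 (fully open) to 1 (shut), set as the call begins (- or left out, the last holds). The fingers move at their own pace and stop on an object; FORCE is the grip in N (left out, the last holds). Time passes only in rows, so rows that do not move let the fingers close. It gives the time, the measured TCP pose, the force, the opening and the grip force at its end, in the units of the state.
- env.get_state(): the state, without advancing time (a new reading comes with each control period).
- imaging.snapshot(name): name is "scene" or "top" or "wrist"; returns a dict with "image" (480x640x3 uint8, red, green, blue), "z_map" (480x640 float32, m along the optical axis (not along the pixel's ray), 0 where there is no reading), "fovy" (degrees; the focal length in pixels is half the picture's height over the tangent of half this angle, whatever the lens; pixels are square), "cx", "cy" (the principal point, pixels), "k1" (the pictures are not rectified: a ray, as slopes to the right and down, at radius r is drawn at 1 + k1 r^2 times it, then the intrinsics apply), "cam_to_world" (4x4, takes a point from camera to world coordinates); the wrist camera has in their place "mount" (4x4, takes a point from camera to tool coordinates, whose origin is the TCP and whose axes are the flange's). Camera axes: x right, y down, z forward; pixel columns grow to the right and rows downward; lengths in m; the calibration is good to about 2 mm. A picture is of the moment at which its call begins: read the wrist's pose just before it.
- env.finish_job(): hands the job in; it is judged then, once.
Trained networks look in a picture, given as the dict that the camera call returned (one of the last four; its "shot" number tells which), for a name from the list of things; names that differ only in an ending like _2 or _b are one class to them, and where a whole thing is asked for, a point or a joint stands for the part that bears it (a point fixed in the world has none). Each returns a list of dicts, best first, with "score" (0 to 1); they miss things now and then, are a little off and sometimes report something else, mostly with a low value. They report only what shows in the picture. A call takes as long as a camera call. They do not tell look-alikes from the thing itself.
- imaging.find_in(query, picture): "box" ([centre column, centre row, width, height] as shares, 0 to 1, of the picture: columns of its width, rows of its height, round what is visible of it).
- imaging.regions_of(query, picture): "region" (480x640 bool, what is visible of it) and "box" ([centre column, centre row, width, height] as shares, 0 to 1, of the picture: columns of its width, rows of its height, round what is visible of it).
The state is a dict: "clock": time; "joint_pos": joint angles; "joint_vel": joint speeds; "joint_torque": joint torques, N m; "eef_pos": TCP position; "orientation": TCP orientation; "wrist_force": force on the tool from outside, world axes, zero at the start; "ft_torque": the same for the moment, N m; "opening": finger opening in m; "grip_force": force on a finger pad.
Only numpy, scipy, OpenCV 4.12 (cv2) and the standard library are available. Lean on these libraries where they do the work, as an engineer would, in place of code of your own. Each camera call takes 0.05 s, during which the arm holds its last target. There are 200 camera calls.

## Working session

There is one attempt and no reset: what is moved stays moved. The work goes in short steps, Python scripts to look and compute and a shell command to move; the robot and the scene stay as the last step left them, time stands still between calls to the robot, and variables do not carry over. Pictures are saved under pics/ and viewed, at most 10 in all, crops included, and the job is handed in when it is done.

```bash
mkdir -p pics; cat > h.py <<'E'
import numpy as np, cv2
from workcell import env, imaging
from scipy.spatial.transform import Rotation as R
def T(s):
    M=np.eye(4);M[:3,:3]=R.from_quat(s["orientation"]).as_matrix();M[:3,3]=s["eef_pos"];return M
def snap(n):
    s=env.get_state();p=imaging.snapshot(n)
    p["C"]=T(s)@p["mount"] if n=="wrist" else np.array(p["cam_to_world"])
    f=240/np.tan(np.radians(p["fovy"])/2)
    p["K"]=np.array([[f,0,p["cx"]],[0,f,p["cy"]],[0,0,1]])
    return p
def cloud(p):
    # world xyz per pixel
    u,v=np.meshgrid(np.arange(640.),np.arange(480.))
    xd=(u-p["K"][0,2])/p["K"][0,0];yd=(v-p["K"][1,2])/p["K"][1,1]
    x,y=xd.copy(),yd.copy()
    for _ in range(15):
        k=1+p["k1"]*(x*x+y*y);x=xd/k;y=yd/k
    z=p["z_map"];P=np.stack([x*z,y*z,z,np.ones_like(z)],-1)@p["C"].T
    P=P[...,:3];P[z<=0]=np.nan
    return P
def save(p,n,crop=None,s=1):
    im=p["image"][...,::-1]
    if crop: a,b,c,d=crop;im=im[b:d,a:c]
    cv2.imwrite("pics/"+n,cv2.resize(im,None,fx=s,fy=s))
E
python3 - <<'E'
from h import *
for n in("top","scene"):
    p=snap(n);save(p,n+"1.png");P=cloud(p);np.save(n+".npy",P)
    print(n,p["C"][:3,3].round(3),env.pinch_z)
    for q in("grater","clip","wedge","tray","jar","cup","pot"):
        for r in imaging.regions_of(q,p)[:4]:
            m=r["region"];c=P[m];b=(np.array(r["box"])*[640,480,640,480]).round()
            print(q,round(r["score"],2),b,np.nanmedian(c,0).round(3),"zmax",np.nanpercentile(c[:,2],97).round(3))
E
```

```text
top [0.426 0.019 0.997] 0.0187
grater 0.65 [299. 268. 129.  58.] [0.518 0.074 0.095] zmax 0.115
grater 0.2 [342. 271.  33.  26.] [ 0.518 -0.045  0.098] zmax 0.105
clip 0.94 [331. 334.  42.  34.] [ 0.398 -0.029  0.034] zmax 0.043
clip 0.9 [340. 269.  32.  24.] [ 0.517 -0.043  0.098] zmax 0.104
wedge 0.95 [483. 212.  57.  22.] [ 0.658 -0.339  0.019] zmax 0.046
wedge 0.73 [447. 273.  71.  36.] [ 0.522 -0.281  0.017] zmax 0.046
tray 0.83 [138. 282. 121. 114.] [0.499 0.375 0.011] zmax 0.07
tray 0.68 [340. 267.  30.  20.] [ 0.518 -0.043  0.099] zmax 0.105
jar 0.95 [258. 162.  49.  59.] [0.726 0.124 0.132] zmax 0.136
cup 0.7 [402. 173.  41.  46.] [ 0.74  -0.181  0.047] zmax 0.091
pot 0.82 [154. 179.  45.  40.] [0.708 0.347 0.065] zmax 0.087
scene [ 0.997 -0.348  1.014] 0.0187
grater 0.74 [311. 205. 127.  82.] [0.54  0.066 0.088] zmax 0.117
clip 0.74 [271. 223.  39.  29.] [ 0.522 -0.042  0.101] zmax 0.108
clip 0.7 [242. 200.  43.  38.] [ 0.403 -0.033  0.036] zmax 0.045
clip 0.46 [285. 361.  47.  59.] [ 0.714 -0.171  0.047] zmax 0.093
wedge 0.96 [171. 318.  50.  69.] [ 0.528 -0.293  0.021] zmax 0.049
wedge 0.73 [176. 409.  63.  78.] [ 0.662 -0.354  0.019] zmax 0.049
wedge 0.61 [419. 132. 145. 130.] [0.491 0.367 0.041] zmax 0.072
tray 0.76 [418. 130. 144. 135.] [0.491 0.367 0.042] zmax 0.072
jar 0.95 [422. 259.  52.  70.] [0.751 0.108 0.115] zmax 0.138
jar 0.64 [283. 359.  51.  54.] [ 0.715 -0.172  0.048] zmax 0.093
cup 0.6 [283. 361.  48.  54.] [ 0.715 -0.171  0.048] zmax 0.093
cup 0.22 [170. 322.  56.  68.] [ 0.529 -0.293  0.021] zmax 0.049
cup 0.19 [268. 224.  41.  28.] [ 0.522 -0.042  0.101] zmax 0.108
pot 0.6 [490. 197.  44.  46.] [0.724 0.338 0.064] zmax 0.089
```

View pics/top1.png

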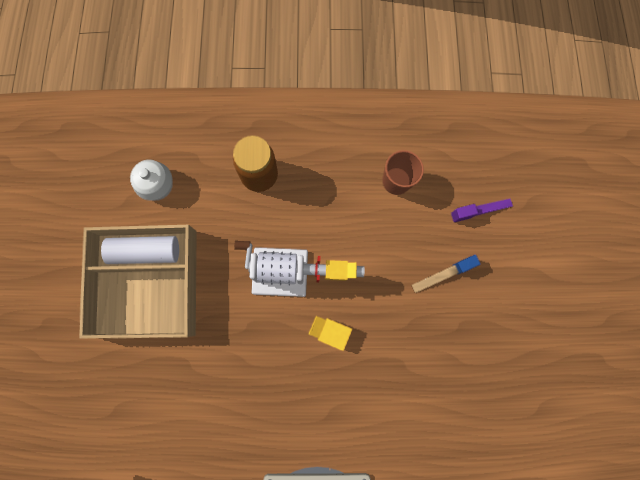

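View pics/scene1.png

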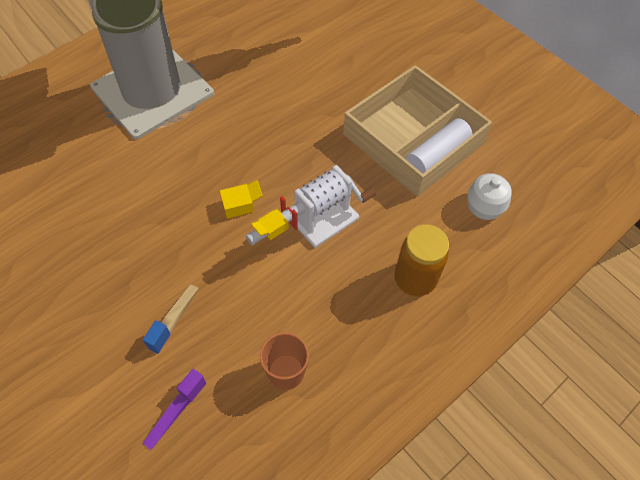

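The top picture shows the wooden wedge with its blue handle at (468,264) and tip at (414,289). The clip is on the shaft at (340,270), with the red stop at (317,268) and the shaft end at (364,271). The tray's empty part is at (135,302). The larger clip lies at (331,334) and is a decoy. Next I fit the poses.

```bash
cat > m.py <<'E'
from h import *
def line(pts):
    c=np.median(pts[:,:2],0);_,_,v=np.linalg.svd(pts[:,:2]-pts[:,:2].mean(0));return pts[:,:2].mean(0),v[0]
for n in("top","scene"):
    P=np.load(n+".npy");im=cv2.imread(f"pics/{n}1.png");hsv=cv2.cvtColor(im,cv2.COLOR_BGR2HSV).astype(int)
    X,Y,Z=P[...,0],P[...,1],P[...,2]
    H,S,V=hsv[...,0],hsv[...,1],hsv[...,2]
    blue=(H>100)&(H<125)&(S>120)&(abs(X-.53)<.1)&(Y<-.2)
    b=P[blue&(Z>.038)];hb=np.nanmedian(b,0)
    near=(np.hypot(X-hb[0],Y-hb[1])<.17)&(Z>.0035)&(Z<.06)&(X<.6)&(Y<-.15)
    w=P[near];rect=cv2.minAreaRect(w[:,:2].astype(np.float32)*1000)
    c,d=line(w)
    d=d if d[1]>0 else -d
    t=(w[:,:2]-hb[:2])@d
    print(n,"handle top",hb.round(4),len(b),"rect",np.round(rect,1).tolist() if 0 else rect,"dir",np.degrees(np.arctan2(d[1],d[0])).round(1),"extent",t.min().round(3),t.max().round(3))
    yel=(H>20)&(H<34)&(S>150)&(Z>.075)&(abs(X-.52)<.05)&(abs(Y+.04)<.06)
    y=P[yel];c,d=line(y);print(" clip",y.mean(0).round(4),"y range",y[:,1].min().round(4),y[:,1].max().round(4),"dir",d.round(3),cv2.minAreaRect(y[:,:2].astype(np.float32)*1000))
    sh=(S<60)&(Z>.09)&(Z<.101)&(abs(X-.52)<.03)&(Y<.03)&(Y>-.12);s=P[sh];print(" shaft",len(s),[ (round(a,3),P[sh&(abs(Y-a)<.004)].mean(0).round(4).tolist()) for a in np.arange(-.1,.03,.01) if (sh&(abs(Y-a)<.004)).sum()>3], "ymin",s[:,1].min())
    red=((H<6)|(H>174))&(S>150)&(Z>.09)&(abs(X-.52)<.05)&(abs(Y)<.06);r=P[red];print(" red",len(r),r.mean(0).round(4),r[:,:2].min(0),r[:,:2].max(0))
    rim=(abs(Z-.07)<.004)&(Y>.2)&(X<.64)&(X>.35);q=P[rim][:,:2].astype(np.float32)*1000
    print(" tray",cv2.minAreaRect(q))
E
python3 m.py
```

```text
top handle top [ 0.5387 -0.3158  0.0441] 215 rect ((484.836669921875, -321.6642150878906), (326.33758544921875, 225.48101806640625), 89.77294921875) dir 104.5 extent -0.165 0.16
 clip [ 0.5185 -0.0434  0.0988] y range -0.0739 -0.0161 dir [ 0.013 -1.   ] ((518.5079956054688, -45.01759719848633), (57.77512741088867, 35.56131362915039), 89.97856140136719)
 shaft 251 [(np.float64(-0.09), [0.5181, -0.0882, 0.0935]), (np.float64(-0.08), [0.5173, -0.0796, 0.0939]), (np.float64(-0.01), [0.5197, -0.0096, 0.0937]), (np.float64(-0.0), [0.5198, -0.0018, 0.0938]), (np.float64(0.01), [0.5213, 0.0098, 0.0939]), (np.float64(0.02), [0.5215, 0.0196, 0.0937])] ymin -0.09084349042323031
 red 46 [0.5179 0.0007 0.108 ] [ 0.49772666 -0.00224221] [0.54286117 0.00500222]
 tray ((497.6300964355469, 369.38201904296875), (226.65028381347656, 221.85150146484375), 1.4402046203613281)
scene handle top [ 0.5395 -0.3184  0.047 ] 339 rect ((484.75567626953125, -319.1792297363281), (230.45730590820312, 337.16473388671875), 0.001561304903589189) dir 90.7 extent -0.169 0.168
 clip [ 0.5214 -0.0425  0.0992] y range -0.0749 -0.0153 dir [-0.174 -0.985] ((518.6124877929688, -44.854583740234375), (59.340110778808594, 38.57925033569336), 88.07766723632812)
 shaft 315 [(np.float64(-0.09), [0.5179, -0.0887, 0.0959]), (np.float64(-0.08), [0.5193, -0.0803, 0.096]), (np.float64(-0.07), [0.5219, -0.0721, 0.0936]), (np.float64(-0.01), [0.5219, -0.0095, 0.096]), (np.float64(-0.0), [0.5205, -0.0011, 0.0955]), (np.float64(0.01), [0.5209, 0.0113, 0.0966]), (np.float64(0.02), [0.5235, 0.02, 0.096])] ymin -0.09113660562348186
 red 109 [ 0.5213 -0.0018  0.1075] [ 0.49756041 -0.00567808] [0.54362568 0.00475376]
 tray ((495.39190673828125, 369.61761474609375), (228.81906127929688, 226.84133911132812), 1.7456101179122925)
```

```bash
cat >> h.py <<'E'
def go(x,y,z,axis=None):
    """shift in tool mm to world point for TCP, and twist deg making tool x line up with world azimuth axis (mod 180)"""
    s=env.get_state();M=T(s)
    d=M[:3,:3].T@(np.array([x,y,z])-M[:3,3])*1000
    a=np.degrees(np.arctan2(M[1,0],M[0,0]))
    tw=None
    if axis is not None: tw=round(((a-axis)+90)%180-90,2) # tool z down: +twist lowers azimuth
    print("shift",d.round(1),"tool x azimuth",a.round(2),"twist",tw,"tilt z",M[:3,2].round(4))
E
python3 - <<'E'
from h import *
for n in("top","scene"):
    p=snap(n);P=cloud(p)
    for r in imaging.regions_of("wedge",p)[:3]:
        w=P[r["region"]];w=w[(w[:,2]>.002)]
        if abs(np.median(w[:,0])-.525)>.03: continue
        q=w[:,:2];c,(a,b),g=cv2.minAreaRect(q.astype(np.float32)*1000)
        top=w[w[:,2]>.038].mean(0)
        d=q-top[:2];far=q[np.argsort(-np.hypot(*d.T))[:10]].mean(0);v=far-top[:2]
        print(n,c,a,b,g,"top",top.round(4),"tip",far.round(4),np.hypot(*v).round(3),np.degrees(np.arctan2(v[1],v[0])).round(1))
s=env.get_state();print(T(s).round(3),s["opening"])
go(.5,.2,.24);go(.52,-.28,.22)
E
```

```text
top (518.768310546875, -271.31170654296875) 22.604656219482422 142.4535369873047 23.215576171875 top [ 0.5386 -0.316   0.0439] tip [ 0.4878 -0.2098] 0.118 115.6
scene (517.6063232421875, -270.6500549316406) 25.172330856323242 147.686767578125 23.38443946838379 top [ 0.5395 -0.3186  0.0464] tip [ 0.4856 -0.2069] 0.124 115.8
[[-0.971  0.24  -0.     0.144]
 [ 0.24   0.971  0.     0.582]
 [ 0.     0.    -1.     0.231]
 [ 0.     0.     0.     1.   ]] 0.08555006685303052
shift [-437.3 -285.7   -8.7] tool x azimuth 166.09 twist None tilt z [-0.  0. -1.]
shift [-572.1 -746.8   11.3] tool x azimuth 166.09 twist None tilt z [-0.  0. -1.]
```

```bash
python3 -m handwheel '[[[-40,-26,-1,0],[-40,-26,-1,0],[-40,-26,-1,0],[-40,-26,-1,0],[-40,-26,-1,0],[-40,-26,-1,0],[-40,-26,-1,0],[-40,-26,-1,0]]]' 0
python3 -m handwheel '[[[-40,-26,0,0],[-40,-26,0,0],[-37,-26,0,0],[-13,-46,2,0],[-13,-46,2,0],[-13,-46,2,0],[-13,-46,2,0],[-13,-46,2,0]]]' 0
python3 -m handwheel '[[[-13,-46,2,0],[-13,-46,2,0],[-13,-46,2,0],[-13,-46,2,0],[-13,-46,2,0],[0,0,0,8],[0,0,0,8],[0,0,0,8]]]' 0
python3 -m handwheel '[[[0,0,0,8],[0,0,0,8],[0,0,0,8],[0,0,0,4],[0,0,0,0],[0,0,0,0]]]' 0
python3 - <<'E'
from h import *
p=snap("wrist");save(p,"w1.png");P=cloud(p)
im=p["image"][...,::-1];hsv=cv2.cvtColor(np.ascontiguousarray(im),cv2.COLOR_BGR2HSV).astype(int);H,S=hsv[...,0],hsv[...,1]
for r in imaging.regions_of("wedge",p)[:2]:
    w=P[r["region"]];w=w[w[:,2]>.001];c,(a,b),g=cv2.minAreaRect(w[:,:2].astype(np.float32)*1000)
    print(r["score"],np.median(w,0).round(3),c,a,b,g)
bl=P[(H>100)&(H<125)&(S>120)&(P[...,2]>.038)&(P[...,2]<.055)]
print(cv2.minAreaRect(bl[:,:2].astype(np.float32)*1000),bl.mean(0))
print(p["mount"].round(3))
go(.536,-.31,.15,114)
E
```

```text
clock: 1.8
eef_pos: [0.4059, 0.302, 0.2396]
orientation: [0.121, 0.993, 0.0, 0.0]
wrist_force: [0.1, 1.4, 0.6]
opening: 0.0856
grip_force: 0.0
clock: 2.6
eef_pos: [0.5072, -0.041, 0.2295]
orientation: [0.121, 0.993, -0.0, 0.0]
wrist_force: [0.6, 0.7, -0.3]
opening: 0.0857
grip_force: 0.0
clock: 3.4
eef_pos: [0.515, -0.2787, 0.219]
orientation: [0.328, 0.945, 0.0, -0.0]
wrist_force: [0.8, 0.4, -0.4]
opening: 0.0856
grip_force: 0.0
clock: 4.0
eef_pos: [0.5152, -0.278, 0.2193]
orientation: [0.543, 0.84, -0.0, -0.0]
wrist_force: [0.1, 0.3, -0.6]
opening: 0.0856
grip_force: 0.0
0.91 [ 0.521 -0.28   0.019] (522.8674926757812, -275.968994140625) 26.805879592895508 153.87420654296875 22.695524215698242
0.66 [ 0.651 -0.336  0.019] (638.4335327148438, -328.78399658203125) 63.62826919555664 230.04296875 33.84877395629883
((538.767578125, -315.90509033203125), (21.757266998291016, 42.17865753173828), 24.56244659423828) [ 0.53838265 -0.31500592  0.04467891]
[[ 0.    -0.954 -0.301  0.077]
 [ 1.     0.     0.    -0.   ]
 [-0.    -0.301  0.954 -0.143]
 [ 0.     0.     0.     1.   ]]
shift [-37.6   5.8  69.3] tool x azimuth 114.19 twist 0.19 tilt z [ 1.e-04 -1.e-04 -1.e+00]
```

View pics/w1.png

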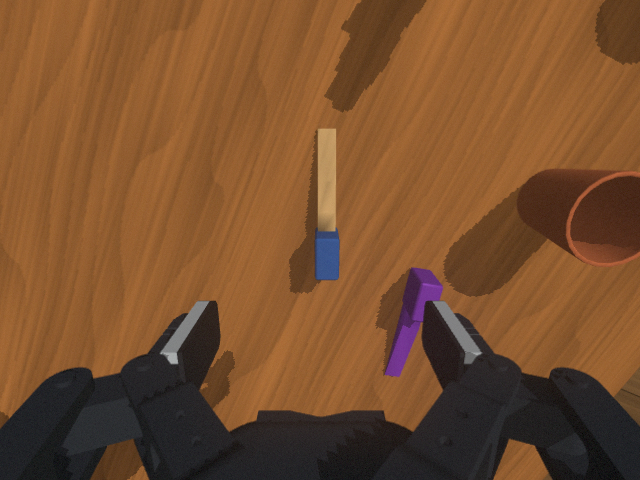

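The wrist view shows the wooden wedge at column 327, its tip at row 130 and its handle at row 258, lined up with the tool's x axis. The purple decoy is off to the right. I'll descend and grasp.

```bash
python3 -m handwheel '[[[-12,2,30,0],[-12,2,30,0],[-12,1.5,30,0],[0,0,35,0],[0,0,35,0],[0,0,30,0],[0,0,20,0],[0,0,5,0]]]' 0.3
python3 -m handwheel '[[[0,0,0,0],[0,0,0,0],[0,0,0,0]]]' 0.3
python3 - <<'E'
from h import *
go(.535,-.3087,.004,114)
E
```

```text
clock: 4.9
eef_pos: [0.5328, -0.3072, 0.0009]
orientation: [0.544, 0.839, 0.0, -0.003]
wrist_force: [-0.8, 0.0, 0.2]
opening: 0.0596
grip_force: 0.0
clock: 5.2
eef_pos: [0.5363, -0.3095, 0.0063]
orientation: [0.544, 0.839, -0.0, 0.002]
wrist_force: [0.5, -0.3, -0.5]
opening: 0.0598
grip_force: 0.0
shift [ 1.3 -0.8  2.3] tool x azimuth 114.1 twist 0.1 tilt z [ 0.0026 -0.0018 -1.    ]
```

```bash
python3 -m handwheel '[[[0,0,0,0],[0,0,0,0],[0,0,0,0],[0,0,0,0],[0,0,0,0],[0,0,0,0]]]' 1 120
python3 -m handwheel '[[[0,0,-30,0],[0,0,-40,0],[0,0,-40,0],[0,0,-30,0],[0,0,0,3],[0,0,0,8],[0,0,0,8],[0,0,0,7]]]' 1 120
python3 -m handwheel '[[[0,0,0,0],[0,0,0,0],[0,0,0,0]]]'
python3 - <<'E'
from h import *
go(.514,-.26,.15,88.2)
for n in("scene",):
    p=snap(n);P=cloud(p);save(p,"s2.png",(60,150,380,390),2)
    hsv=cv2.cvtColor(np.ascontiguousarray(p["image"][...,::-1]),cv2.COLOR_BGR2HSV).astype(int);H,S=hsv[...,0],hsv[...,1]
    w=np.concatenate([P[r["region"]] for r in imaging.regions_of("wedge",p)[:1]]);print(w.mean(0),w.min(0),w.max(0))
E
```

```text
clock: 5.8
eef_pos: [0.5356, -0.3091, 0.0053]
orientation: [0.544, 0.839, -0.0, 0.001]
wrist_force: [-1.4, 0.6, 6.4]
opening: 0.0227
grip_force: 117.8
clock: 6.6
eef_pos: [0.5346, -0.3084, 0.1438]
orientation: [0.721, 0.693, -0.0, -0.0]
wrist_force: [-0.4, 0.6, -0.9]
opening: 0.0227
grip_force: 117.4
clock: 6.9
eef_pos: [0.5349, -0.3086, 0.1441]
orientation: [0.718, 0.696, -0.0, -0.0]
wrist_force: [0.0, 0.7, -1.3]
opening: 0.023
grip_force: 117.4
shift [ 47.9 -22.3  -5.9] tool x azimuth 88.25 twist 0.05 tilt z [-3.e-04  2.e-04 -1.e+00]
[nan nan nan] [nan nan nan] [nan nan nan]
```

View pics/s2.png

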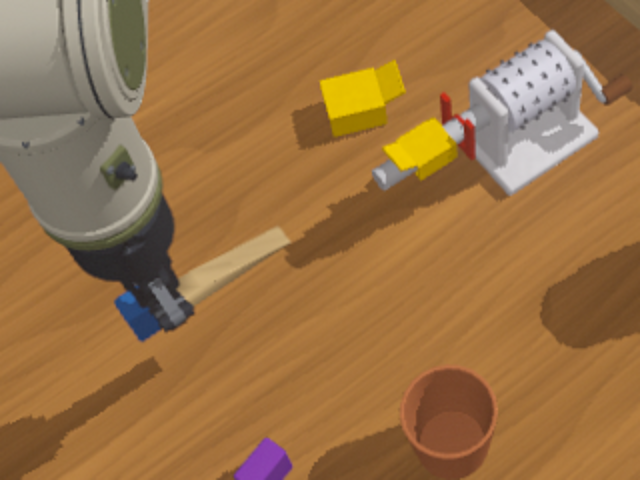

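```bash
python3 -m handwheel '[[[20,-6,5,0],[21,-6,6,0],[21,-6,6,0],[21,-5.5,7,0],[0,0,0,0],[0,0,0,0],[0,0,0,0]]]'
cat > m2.py <<'E'
from h import *
import sys
p=snap("wrist");save(p,sys.argv[1]);P=cloud(p)
M=T(env.get_state());Q=(P-M[:3,3])@M[:3,:3]*1000  # tool mm
hsv=cv2.cvtColor(np.ascontiguousarray(p["image"][...,::-1]),cv2.COLOR_BGR2HSV).astype(int);H,S,V=hsv[...,0],hsv[...,1],hsv[...,2]
Z=P[...,2]
m=(Q[...,2]<8)&(Q[...,2]>-25)&(Q[...,0]>30)&(Q[...,0]<118)&(abs(Q[...,1])<20)
print("blade tool x, y mid, y width, z")
for a in range(35,118,10):
    k=m&(abs(Q[...,0]-a)<4)
    if k.sum()>5: y=Q[...,1][k];print(a,((np.percentile(y,2)+np.percentile(y,98))/2).round(1),np.ptp(y).round(1),np.median(Q[...,2][k]).round(1))
print("tip x",np.nanmax(Q[...,0][m]).round(1))
sh=(S<60)&(Z>.085)&(Z<.101)&(Q[...,0]>105)&(abs(Q[...,1])<25)
yl=(H>20)&(H<34)&(S>150)&(Z>.085)&(Q[...,0]>100)&(abs(Q[...,1])<40)
rd=((H<6)|(H>174))&(S>150)&(Z>.085)&(Q[...,0]>100)&(abs(Q[...,1])<40)
for n,k in(("shaft",sh),("clip",yl),("red",rd)):
    q=Q[k]
    if len(q): print(n,len(q),"x",np.percentile(q[:,0],[1,99]).round(1),"y",np.percentile(q[:,1],[1,99]).round(1),"world z",np.percentile(P[k][:,2],[2,50,98]).round(4))
for a in range(110,240,10):
  for n,k0 in(("shaft",sh),("clip",yl)):
    k=k0&(abs(Q[...,0]-a)<5)
    if k.sum()>15: y=Q[...,1][k];print(n,a,((y.min()+y.max())/2).round(1),np.ptp(y).round(1),P[k][:,2].max().round(4))
go(0.514,-.2245,.12,88.2);print(M[:3,3].round(4))
E
python3 m2.py w2.png
```

```text
clock: 7.7
eef_pos: [0.5148, -0.2258, 0.1209]
orientation: [0.719, 0.695, 0.0, 0.001]
wrist_force: [-0.0, -0.2, -0.1]
opening: 0.0228
grip_force: 117.7
blade tool x, y mid, y width, z
35 -0.6 17.5 -14.3
45 -0.8 17.8 -12.2
55 -0.7 18.0 -10.1
65 -0.7 17.9 -7.9
75 -0.6 17.7 -5.8
85 -0.6 17.6 -3.7
95 -0.7 17.8 -1.5
105 -0.7 18.0 0.6
115 -0.6 17.9 2.1
tip x 112.8
shift [ 1.4 -0.8  0.9] tool x azimuth 88.08 twist -0.12 tilt z [ 1.e-03 -8.e-04 -1.e+00]
[ 0.5147 -0.2259  0.1209]
```

View pics/w2.png

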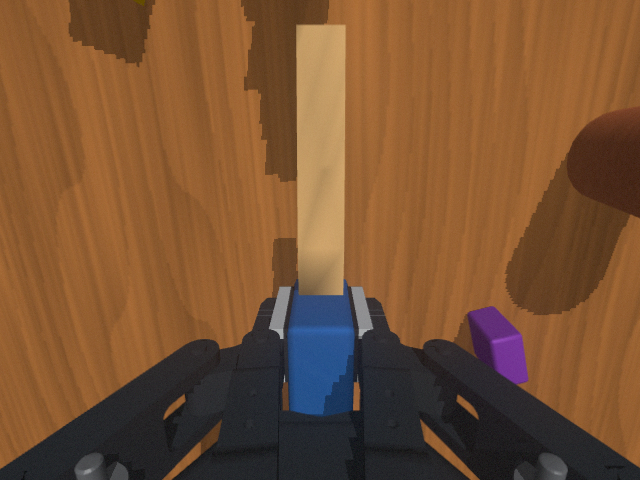

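The blade runs straight down column 321, at tool y −0.7 mm, with its underside about 5.5 mm below the TCP. The shaft is out of view, so I compare blade and shaft in the top picture.

```bash
python3 - <<'E'
from h import *
for n in("top","scene"):
    p=snap(n);P=cloud(p);X,Y,Z=P[...,0],P[...,1],P[...,2]
    hsv=cv2.cvtColor(np.ascontiguousarray(p["image"][...,::-1]),cv2.COLOR_BGR2HSV).astype(int);H,S=hsv[...,0],hsv[...,1]
    save(p,n+"3.png",(260,220,420,320) if n=="top" else (130,150,370,330),4 if n=="top" else 3)
    o=(abs(X-.518)<.022)&(Z>.08)&(Z<.15)
    for a in np.arange(-.2,.02,.01):
        k=o&(abs(Y-a)<.005)
        if k.sum()>4: print(n,round(a,3),k.sum(),((X[k].min()+X[k].max())/2).round(4),np.ptp(X[k]).round(3),Z[k].max().round(4),"hue",np.median(H[k]),"S",np.median(S[k]))
print(env.get_state()["eef_pos"])
E
```

```text
top -0.2 54 0.5138 0.017 0.1385 hue 17.0 S 102.0
top -0.19 56 0.5144 0.017 0.1381 hue 17.0 S 102.0
top -0.18 52 0.5146 0.017 0.136 hue 17.0 S 102.0
top -0.17 59 0.5147 0.017 0.1343 hue 17.0 S 102.0
top -0.16 55 0.516 0.019 0.1307 hue 17.0 S 103.0
top -0.15 63 0.5163 0.019 0.1305 hue 17.0 S 102.0
top -0.14 50 0.517 0.017 0.1258 hue 17.0 S 102.0
top -0.13 58 0.5174 0.018 0.1247 hue 17.0 S 103.0
top -0.12 52 0.5174 0.018 0.1225 hue 17.0 S 103.0
top -0.09 31 0.5178 0.02 0.0968 hue 12.0 S 9.0
top -0.08 54 0.5175 0.02 0.0972 hue 113.0 S 8.0
top -0.07 75 0.518 0.027 0.1086 hue 26.0 S 181.0
top -0.06 85 0.5187 0.035 0.1046 hue 26.0 S 181.0
top -0.05 106 0.5185 0.036 0.1024 hue 23.0 S 188.0
top -0.04 95 0.5187 0.035 0.1013 hue 23.0 S 189.0
top -0.03 96 0.5198 0.037 0.1018 hue 23.0 S 189.0
top -0.02 100 0.52 0.036 0.1024 hue 23.0 S 189.0
top -0.01 58 0.5169 0.029 0.0972 hue 114.0 S 8.0
top 0.0 103 0.5185 0.041 0.1203 hue 3.0 S 165.0
top 0.01 60 0.5212 0.02 0.0968 hue 115.0 S 8.0
scene -0.2 65 0.5148 0.018 0.1403 hue 18.0 S 103.0
scene -0.19 84 0.514 0.02 0.139 hue 19.0 S 101.0
scene -0.18 80 0
[... 249 characters left out ...]
.13 58 0.5162 0.019 0.1268 hue 19.0 S 103.0
scene -0.12 56 0.5162 0.021 0.1259 hue 19.0 S 102.0
scene -0.09 57 0.5163 0.021 0.1001 hue 143.0 S 6.0
scene -0.08 67 0.5177 0.022 0.1006 hue 160.0 S 6.0
scene -0.07 108 0.5169 0.03 0.1121 hue 25.0 S 255.0
scene -0.06 107 0.518 0.037 0.1076 hue 25.0 S 255.0
scene -0.05 115 0.5175 0.039 0.1055 hue 25.0 S 255.0
scene -0.04 125 0.5186 0.039 0.1052 hue 25.0 S 255.0
scene -0.03 114 0.5187 0.037 0.1047 hue 25.0 S 255.0
scene -0.02 114 0.5192 0.039 0.1045 hue 25.0 S 255.0
scene -0.01 50 0.5164 0.029 0.1001 hue 125.0 S 6.0
scene 0.0 158 0.518 0.043 0.1225 hue 4.0 S 190.0
scene 0.01 38 0.5219 0.02 0.1008 hue 113.0 S 7.0
[ 0.51456471 -0.22579007  0.12072631]
```

View pics/top3.png

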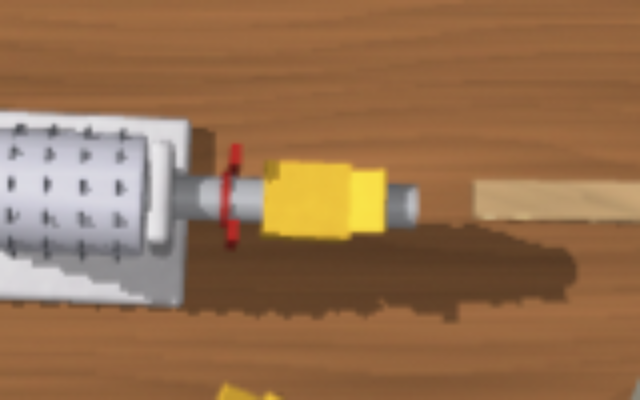

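Blade and shaft agree to under 1 mm; in the crop the blade centre is at row 200 and the shaft at row 205. I'll move forward over the bare end of the shaft and come down to light contact.

```bash
python3 -m handwheel '[[[14,-0.8,3,0],[14,0,5,0],[0,0,6,0],[0,0,2,0],[0,0,0,0],[0,0,0,0],[0,0,0,0]]]'
python3 -m handwheel '[[[0,0,0,0],[0,0,0,0]]]'
python3 -m handwheel '[[[0,0,1,0],[0,0,0,0],[0,0,0,0],[0,0,0,0]]]'
python3 -m handwheel '[[[0,0,1,0],[0,0,0,0],[0,0,0,0],[0,0,0,0]]]'
```

```text
clock: 8.55
eef_pos: [0.5146, -0.1972, 0.1046]
orientation: [0.719, 0.695, 0.0, 0.0]
wrist_force: [0.5, -0.0, -0.7]
opening: 0.0224
grip_force: 117.7
clock: 8.75
eef_pos: [0.5145, -0.1971, 0.1045]
orientation: [0.719, 0.695, 0.0, 0.0]
wrist_force: [0.7, -0.2, -0.4]
opening: 0.0225
grip_force: 117.7
clock: 9.15
eef_pos: [0.5144, -0.1969, 0.1033]
orientation: [0.719, 0.695, -0.0, -0.0]
wrist_force: [-0.3, 0.7, -0.9]
opening: 0.0225
grip_force: 117.7
clock: 9.55
eef_pos: [0.5144, -0.1969, 0.1023]
orientation: [0.719, 0.695, -0.0, 0.0]
wrist_force: [0.8, -1.1, -1.5]
opening: 0.0227
grip_force: 117.7
```

```bash
python3 -m handwheel '[[[0,0,0.7,0],[0,0,0,0],[0,0,0,0],[0,0,0,0]]]'
python3 -m handwheel '[[[6,0,0,0],[6,0,0,0],[0,0,0,0],[0,0,0,0],[0,0,0,0]]]'
python3 -m handwheel '[[[6,0,0,0],[6,0,0,0],[0,0,0,0],[0,0,0,0],[0,0,0,0]]]'
```

```text
clock: 9.95
eef_pos: [0.5144, -0.1969, 0.1016]
orientation: [0.719, 0.695, -0.0, -0.0]
wrist_force: [-1.1, 0.4, -1.2]
opening: 0.0229
grip_force: 117.7
clock: 10.45
eef_pos: [0.5148, -0.1849, 0.1016]
orientation: [0.719, 0.695, -0.0, 0.0]
wrist_force: [0.3, -0.6, -1.0]
opening: 0.0226
grip_force: 117.7
clock: 10.95
eef_pos: [0.5151, -0.1728, 0.1015]
orientation: [0.719, 0.695, -0.0, -0.0]
wrist_force: [0.3, -0.6, -1.6]
opening: 0.0229
grip_force: 117.6
```

```bash
python3 - <<'E'
from h import *
p=snap("scene");save(p,"s4.png",(150,160,350,310),4)
E
```

```text
(no output)
```

View pics/s4.png

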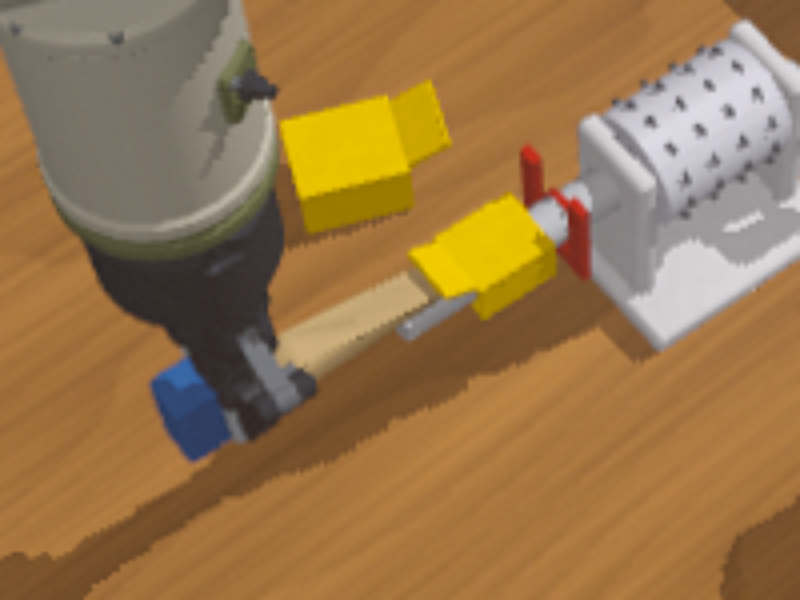

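The blade tip, around (425,285), is in under the lip of the yellow clip with nothing else touching, so I push on.

```bash
python3 -m handwheel '[[[5,0,0,0],[5,0,0,0],[5,0,0,0],[5,0,0,0],[0,0,0,0]]]'
python3 -m handwheel '[[[5,0,0,0],[5,0,0,0],[5,0,0,0],[5,0,0,0],[0,0,0,0]]]'
python3 - <<'E'
from h import *
p=snap("scene");save(p,"s5.png",(150,160,350,310),4)
E
```

```text
clock: 11.5
eef_pos: [0.5158, -0.1519, 0.1014]
orientation: [0.719, 0.695, 0.0, -0.0]
wrist_force: [-0.3, 0.5, -3.4]
opening: 0.0229
grip_force: 117.5
clock: 12.0
eef_pos: [0.5165, -0.1319, 0.1015]
orientation: [0.719, 0.695, 0.0, -0.0]
wrist_force: [0.0, 0.5, -3.1]
opening: 0.0228
grip_force: 117.5
```

View pics/s5.png

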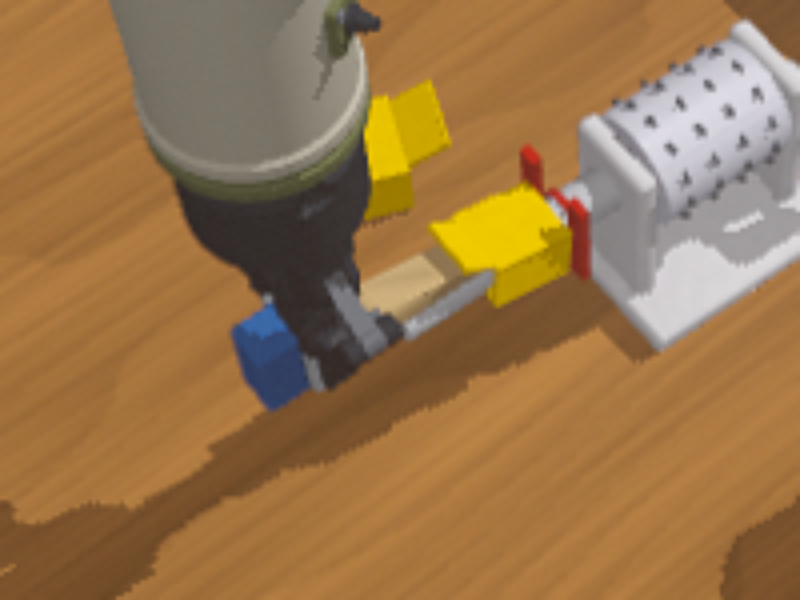

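The clip has slid up to the red stop (clip back about (555,225), ear (580,240)) and its front is rising on the blade. I go on wedging.

```bash
python3 -m handwheel '[[[4,0,0,0],[4,0,0,0],[4,0,0,0],[4,0,0,0],[0,0,0,0]]]'
python3 -m handwheel '[[[4,0,0,0],[4,0,0,0],[4,0,0,0],[4,0,0,0],[3,0,0,0],[0,0,0,0]]]'
python3 - <<'E'
from h import *
p=snap("scene");save(p,"s6.png",(150,160,350,310),4);P=cloud(p)
hsv=cv2.cvtColor(np.ascontiguousarray(p["image"][...,::-1]),cv2.COLOR_BGR2HSV).astype(int);H,S=hsv[...,0],hsv[...,1]
k=(H>20)&(H<34)&(S>150)&(P[...,2]>.09)&(abs(P[...,0]-.52)<.05)&(abs(P[...,1]+.04)<.06)
for a in np.arange(-.08,.01,.01):
    q=P[k&(abs(P[...,1]-a)<.005)]
    if len(q)>4:print(a.round(3),q[:,2].max().round(4))
E
```

```text
clock: 12.55
eef_pos: [0.5171, -0.1162, 0.1017]
orientation: [0.719, 0.695, 0.0, -0.0]
wrist_force: [0.3, -0.3, -2.5]
opening: 0.0225
grip_force: 117.5
clock: 13.15
eef_pos: [0.5178, -0.0974, 0.1016]
orientation: [0.719, 0.695, 0.0, -0.0]
wrist_force: [-0.3, -0.4, -0.8]
opening: 0.0231
grip_force: 117.5
-0.06 0.1308
-0.05 0.1277
-0.04 0.1217
-0.03 0.1191
-0.02 0.1175
-0.01 0.1146
-0.0 0.1114
```

View pics/s6.png

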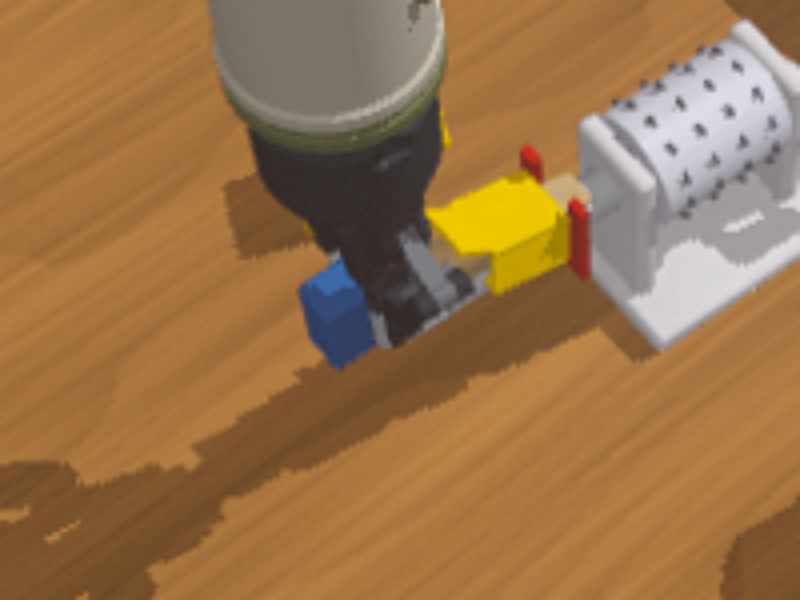

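The blade has passed between the ears, with the tip around (575,190) close to the upright. The clip is raised and tilted about 12°, and the fingers are clear of it. Now I lift.

```bash
python3 -m handwheel '[[[0,0,-4,0],[0,0,-4,0],[0,0,-4,0],[0,0,-4,0],[0,0,0,0]]]'
python3 -m handwheel '[[[0,0,-4,0],[0,0,-4,0],[0,0,-4,0],[0,0,-4,0],[0,0,-4,0],[0,0,-4,0],[0,0,0,0]]]'
python3 -m handwheel '[[[0,0,-5,0],[0,0,-5,0],[0,0,-5,0],[0,0,-5,0],[0,0,-5,0],[0,0,-5,0],[0,0,0,0],[0,0,0,0]]]'
python3 - <<'E'
from h import *
p=snap("scene");save(p,"s7.png",(150,120,350,270),4);P=cloud(p)
hsv=cv2.cvtColor(np.ascontiguousarray(p["image"][...,::-1]),cv2.COLOR_BGR2HSV).astype(int);H,S=hsv[...,0],hsv[...,1]
k=(H>20)&(H<34)&(S>150)&(P[...,2]>.08)&(abs(P[...,0]-.52)<.05)&(abs(P[...,1]+.03)<.07)
for a in np.arange(-.09,.03,.01):
    q=P[k&(abs(P[...,1]-a)<.005)]
    if len(q)>4:print(a.round(3),q[:,2].max().round(4))
E
```

```text
clock: 13.7
eef_pos: [0.5183, -0.0982, 0.1186]
orientation: [0.719, 0.695, 0.0, 0.001]
wrist_force: [0.6, 0.1, -1.0]
opening: 0.0228
grip_force: 117.5
clock: 14.4
eef_pos: [0.5182, -0.0981, 0.1425]
orientation: [0.719, 0.695, 0.0, 0.001]
wrist_force: [-0.4, -0.5, -0.7]
opening: 0.0226
grip_force: 117.5
clock: 15.2
eef_pos: [0.5177, -0.098, 0.1717]
orientation: [0.719, 0.695, 0.0, 0.0]
wrist_force: [0.2, -0.5, -2.5]
opening: 0.0227
grip_force: 117.5
-0.06 0.1995
-0.05 0.1976
-0.04 0.1897
-0.03 0.1868
-0.02 0.1848
-0.01 0.1835
-0.0 0.1794
```

View pics/s7.png

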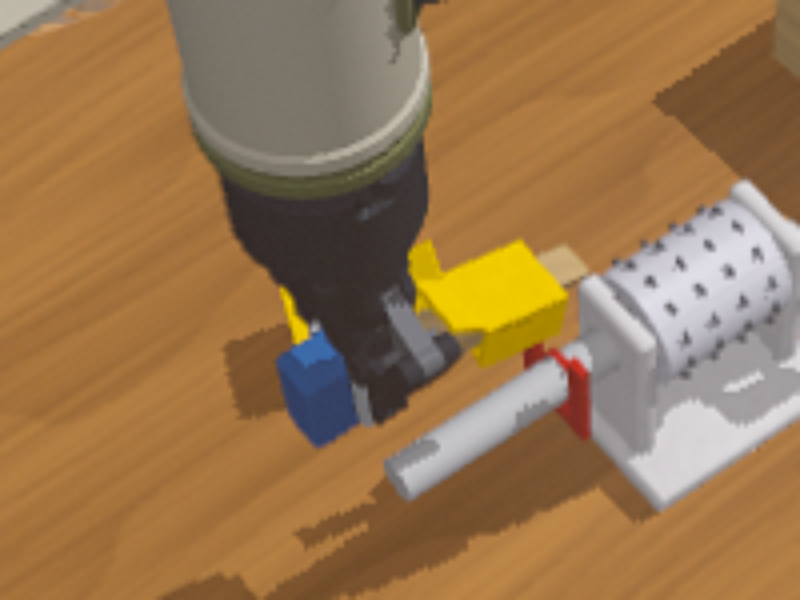

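The clip is off the shaft and riding on the blade, with the shaft bare from (400,490) to (560,370). I carry it over to the tray.

```bash
python3 -m handwheel '[[[0,0,-10,0],[0,0,-10,0],[0,0,-10,0],[0,0,-10,0],[0,0,0,-1.8],[0,0,0,-1.7],[0,0,0,0],[0,0,0,0]]]'
python3 - <<'E'
from h import *
go(.457,.326,.2,91.6)
E
```

```text
clock: 16.05
eef_pos: [0.5175, -0.0979, 0.2115]
orientation: [0.697, 0.717, -0.0, -0.0]
wrist_force: [0.1, 0.8, -2.9]
opening: 0.0229
grip_force: 117.6
shift [425.4 -49.   11.6] tool x azimuth 91.56 twist -0.04 tilt z [-4.e-04  1.e-04 -1.e+00]
```

```bash
python3 -m handwheel '[[[15,-2,0,0],[25,-3,0,0],[30,-4,0,0],[30,-4,0,0],[30,-3,0,0],[30,-3,0,0],[30,-3,0,0],[30,-3,0,0]]]'
python3 -m handwheel '[[[30,-3,0,0],[30,-3,0,0],[30,-3,0,0],[30,-3,0,0],[30,-4,0,0],[25,-4,0,0],[20,-4,0,0],[10,-3,0,0]]]'
python3 -m handwheel '[[[0,0,10,0],[0,0,20,0],[0,0,20,0],[0,0,20,0],[0,0,10,0],[0,0,0,0],[0,0,0,0],[0,0,0,0]]]'
python3 - <<'E'
from h import *
go(.457,.326,.06,91.6)
p=snap("wrist");P=cloud(p);M=T(env.get_state());Q=(P-M[:3,3])@M[:3,:3]*1000
hsv=cv2.cvtColor(np.ascontiguousarray(p["image"][...,::-1]),cv2.COLOR_BGR2HSV).astype(int);H,S=hsv[...,0],hsv[...,1]
k=(H>20)&(H<34)&(S>150)&(P[...,2]>.08)
q=Q[k];print("clip tool",len(q),q.min(0).round(),q.max(0).round())
for n in("top","scene"):
    p=snap(n);P=cloud(p);z=P[...,2];k=(abs(z-.07)<.004)&(P[...,1]>.2)&(P[...,0]>.35)&(P[...,0]<.45)
    # low-x wall inner rim line
    q=P[k];print(n,"rim low x",np.percentile(q[:,0],[1,50]),"rim all",cv2.minAreaRect(P[(abs(z-.07)<.004)&(P[...,1]>.2)&(P[...,0]>.35)&(P[...,0]<.64)][:,:2].astype(np.float32)*1000))
E
```

```text
clock: 16.85
eef_pos: [0.4857, 0.1232, 0.2115]
orientation: [0.697, 0.717, -0.0, -0.0]
wrist_force: [1.0, 0.1, -1.1]
opening: 0.0227
grip_force: 117.6
clock: 17.65
eef_pos: [0.4525, 0.3274, 0.2113]
orientation: [0.697, 0.717, -0.0, -0.0]
wrist_force: [-0.1, -0.7, -1.2]
opening: 0.0225
grip_force: 117.6
clock: 18.45
eef_pos: [0.4548, 0.3257, 0.133]
orientation: [0.697, 0.717, 0.001, 0.0]
wrist_force: [0.5, -0.3, -1.4]
opening: 0.0223
grip_force: 117.6
shift [ 0.2  2.1 73. ] tool x azimuth 91.57 twist -0.03 tilt z [ 0.0019  0.001  -1.    ]
clip tool 15439 [  2. -21. -78.] [100.  43.   5.]
top rim low x [0.38624632 0.39246754] rim all ((498.21636962890625, 369.0748291015625), (225.8468017578125, 220.89691162109375), 1.3613016605377197)
scene rim low x [0.38388736 0.39219463] rim all ((495.2247314453125, 369.6371154785156), (228.93116760253906, 226.01548767089844), 1.5947688817977905)
```

```bash
python3 -m handwheel '[[[0,2,15,0],[0,0,20,0],[0,0,20,0],[0,0,20,0],[0,0,15,0],[0,0,10,0],[0,0,0,0],[0,0,0,0]]]'
python3 -m handwheel '[[[0,0,4,0],[0,0,0,0],[0,0,0,0]]]'
python3 -m handwheel '[[[0,0,4,0],[0,0,0,0],[0,0,0,0]]]'
python3 -m handwheel '[[[0,0,3,0],[0,0,0,0],[0,0,0,0]]]'
```

```text
clock: 19.4
eef_pos: [0.4562, 0.3256, 0.0319]
orientation: [0.697, 0.717, 0.0, 0.0]
wrist_force: [0.5, 0.1, -1.6]
opening: 0.0228
grip_force: 117.6
clock: 19.7
eef_pos: [0.4562, 0.3257, 0.0281]
orientation: [0.697, 0.717, 0.0, 0.0]
wrist_force: [0.2, -0.7, -2.5]
opening: 0.0228
grip_force: 117.6
clock: 20.0
eef_pos: [0.4558, 0.3254, 0.0234]
orientation: [0.697, 0.717, -0.0, -0.0]
wrist_force: [0.6, 0.9, -1.3]
opening: 0.0225
grip_force: 117.6
clock: 20.3
eef_pos: [0.4558, 0.3255, 0.0204]
orientation: [0.697, 0.717, -0.0, -0.0]
wrist_force: [-0.0, 0.5, -1.3]
opening: 0.0229
grip_force: 117.6
```

```bash
python3 -m handwheel '[[[0,0,3,0],[0,0,0,0],[0,0,0,0]]]'
python3 -m handwheel '[[[0,0,3,0],[0,0,0,0],[0,0,0,0]]]'
python3 -m handwheel '[[[0,0,1.5,0],[0,0,0,0],[0,0,0,0]]]'
```

```text
clock: 20.6
eef_pos: [0.4558, 0.3254, 0.0175]
orientation: [0.697, 0.717, -0.0, -0.0]
wrist_force: [-0.4, -0.5, -0.8]
opening: 0.0227
grip_force: 117.6
clock: 20.9
eef_pos: [0.4565, 0.3256, 0.0159]
orientation: [0.697, 0.717, 0.0, 0.0]
wrist_force: [-4.1, -4.9, 10.6]
opening: 0.0223
grip_force: 119.5
clock: 21.2
eef_pos: [0.4569, 0.3257, 0.0153]
orientation: [0.697, 0.717, 0.001, 0.0]
wrist_force: [-7.9, -7.6, 18.8]
opening: 0.0226
grip_force: 120.6
```

```bash
python3 -m handwheel '[[[0,0,-1.5,0],[0,0,0,0]]]'
python3 -m handwheel '[[[0,0,0,0],[0,0,0,0],[0,0,0,0],[0,0,0,0],[0,0,0,0]]]' 0.45 20
python3 -m handwheel '[[[0,0,-5,0],[0,0,-15,0],[0,0,-30,0],[0,0,-40,0],[0,0,-40,0],[0,0,-40,0],[0,0,0,0],[0,0,0,0]]]'
python3 - <<'E'
from h import *
o=np.array([.456,.368,.0]);t=np.radians(1.5);A=np.array([[np.cos(t),-np.sin(t)],[np.sin(t),np.cos(t)]])
for n in("wrist","top","scene"):
    p=snap(n);P=cloud(p)
    hsv=cv2.cvtColor(np.ascontiguousarray(p["image"][...,::-1]),cv2.COLOR_BGR2HSV).astype(int);H,S=hsv[...,0],hsv[...,1]
    L=P.copy();L[...,:2]=(P[...,:2]-o[:2])@A;L*=1000
    ins=(abs(L[...,0])<64)&(abs(L[...,1])<102)&(L[...,2]<120)
    for c,k in(("yellow",(H>20)&(H<34)&(S>150)),("blue",(H>100)&(H<125)&(S>120)),("all>12mm",L[...,2]>12)):
        q=L[ins&k]
        if len(q)>5:print(n,c,len(q),np.percentile(q,1,axis=0).round(),np.percentile(q,99,axis=0).round(),q[:,2].max().round(1))
E
```

```text
clock: 21.4
eef_pos: [0.4567, 0.3258, 0.016]
orientation: [0.697, 0.717, 0.001, 0.0]
wrist_force: [-2.7, -3.8, 8.9]
opening: 0.0224
grip_force: 118.7
clock: 21.9
eef_pos: [0.4558, 0.3255, 0.0144]
orientation: [0.697, 0.717, -0.0, -0.0]
wrist_force: [0.3, 0.6, -0.3]
opening: 0.0468
grip_force: 0.0
clock: 22.7
eef_pos: [0.4571, 0.3262, 0.1876]
orientation: [0.697, 0.717, 0.002, 0.001]
wrist_force: [0.2, 0.8, -1.0]
opening: 0.0469
grip_force: 0.0
wrist yellow 3164 [-20.  -5.   6.] [16. 53. 40.] 40.8
wrist blue 1145 [-10. -73.  50.] [ 11. -32.  54.] 54.8
wrist all>12mm 5760 [-20. -74.  17.] [15. 68. 54.] 68.9
top yellow 280 [-19.  -7.   5.] [15. 33. 40.] 41.5
top blue 260 [-11. -77.  20.] [  9. -35.  55.] 55.5
top all>12mm 693 [-64. -77.  18.] [15. 31. 54.] 57.4
scene yellow 401 [-37.  -7.   7.] [16. 65. 42.] 44.8
scene blue 288 [-11. -76.  16.] [ 12. -35.  58.] 59.1
scene all>12mm 1004 [-62. -78.  12.] [ 47. 102.  71.] 74.5
```

Clip and wedge lie inside the empty compartment, no higher than about 58 mm against the 70 mm rim. The gripper is clear and the bystanders were never approached.

```bash
python3 -m handwheel '[[[0,0,-20,0],[0,0,0,0],[0,0,0,0],[0,0,0,0],[0,0,0,0]]]'
python3 -c "
from workcell import env
print(env.finish_job())"
```

```text
clock: 23.35
eef_pos: [0.4554, 0.3252, 0.2033]
orientation: [0.697, 0.717, -0.001, -0.0]
wrist_force: [-0.2, 0.4, 0.8]
opening: 0.0473
grip_force: 0.0
the job is handed in; nothing more can be done
None
```

The clip came off the shaft on the wedge, and both now lie in the tray's empty compartment, measured below the rim; the job was handed in at about 23 s, and no verdict was returned.

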